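# Latch the finds tray into its transport cradle

## Robot

A 6-joint arm with a two-finger parallel gripper is mounted at the origin on the work surface. World frame = base frame: x ahead of the robot, y to its left, z up, the work surface at z = 0. Lengths are in m, angles in rad, forces in N, time in s.
With the tool pointing down it reaches from about 0.275 to 0.85 m from the base axis. Payload 19 kg.
Tool frame: the origin (TCP) lies between the finger pads; the fingertips stand 17 mm ahead of it and the grasp point (between the pads) lies 2 mm behind it; z points along the fingers, x is the direction in which the jaws open and shut, and the axes are right-handed (so a half turn about z gives the same grasp; the last joint's range is limited). The gripper opens to 85 mm and grips with 20 to 120 N. Pads are 22 mm wide; open, the fingers measure 114 mm over their backs; the gripper's body (76 mm by 85 mm) begins 54 mm behind the grasp point. The pads swing forward as they close: fully open they stand 13 mm farther back than shut.
Start: joints at [-1.27, 0.15, 1.437, -0, 1.554, -0.134], TCP at [0.242, -0.521, 0.248] pointing down, gripper open.
Joint ranges: [-2.8, 2.8], [-0.68, 2.1], [0.12, 2.68], [-1.39, 4.53], [0.16, 2.79], [-2.81, 2.81]. Speed limits (rad/s): [1.89, 1.89, 2.22, 3.01, 3.01, 3.01].

## Interface

Orientations are given as a unit quaternion [w, x, y, z].
In Python, from plant import r gives the robot as it stands.
- The arm moves only by the tool step_arm, never from a script. Its argument "motion" is a list of rows, each a list of 3 entries, a list of its own where there are three numbers: the shift along the tool's x, y, z in cm, then the turn, a rotation vector about the tool's x, y, z in degrees, then the finger opening in cm, from 0 to 8.54. A call has 1 to 10 rows; each row is the pose to reach, as a shift and turn from the pose commanded when the call began, along the tool's axes at that moment; what a row does not reach only later rows make up. A row lasts 1/12 s, in which the tool goes at most 41.7 mm and 7.16 degrees, less where a joint would pass 70% of its speed; a pose out of reach is approached as far as the arm can. A call with a gripper value outside its range is refused whole. The fingers move at their own pace and stop on an object; the grip force is fixed at half the most. Time passes only in rows, so rows that repeat a pose let the fingers close. It gives the time, the measured TCP pose, the force and the opening at its end, in the units of the state.
- r.sense(): the state, without advancing time (a new reading comes with each control period).
- r.snapshot(name): name is "scene" or "top" or "wrist"; returns a dict with "img" (400x640x3 uint8, red, green, blue), "fx", "fy", "cx", "cy" (pixels), "R" (3x3) and "t" (3): a world point X has camera coordinates R X + t. Camera axes: x right, y down, z forward; pixel columns grow to the right and rows downward; lengths in m; the calibration is good to about 2 mm. A picture is of the moment at which its call begins. There is no depth.
- r.job_done(): hands the job in, once; it reports no verdict.
The state is a dict: "t": time; "q": joint angles; "joint_vel": joint speeds; "effort": joint torques, N m; "tool_pos": TCP position; "tcp_rot": TCP orientation; "force": force on the tool from outside, world axes, zero at the start; "ft_torque": the same for the moment, N m; "grip_width": finger opening in m.
Only numpy, scipy, OpenCV 4.12 (cv2) and the standard library are available. Lean on these libraries where they do the work, as an engineer would, in place of code of your own. Each camera call takes 0.05 s, during which the arm holds its last target. There are 200 camera calls.

## Task

Lift the red finds tray by its bridge handle, keep it level, and slide it along the rails of the transport cradle so that its own edge lifts the yellow gravity catch; press it gently against the sprung buffer until the catch drops behind it, then let go, leaving the tray held in the cradle. Do not ram the tray or touch the cradle or its catch with the gripper, and leave the glue bottle, jar, brush and clamp where they are.

Things in the scene. Friction and masses are not known exactly. Their poses are not given: they have to be found in the camera images.
- tray: Loose red plastic tray, grey foam inside with wooden pieces bedded in it, about 0.4 to 0.8 kg. 160 mm long (its x), 114 mm wide, rim 45 mm high; along the foot of each long side a 6 mm thick runner makes it 130 mm wide. A bridge handle stands over its middle. Origin: centre of the underside, z up. It goes in +x end first, its x along the cradle's x.
- tray_handle (a point): Middle of the black handle bar, 101 mm straight above the tray's origin. The bar runs along the tray's y: 76 mm long, 16 mm thick (along x), 18 mm high, free space under it; its two 8 mm posts stand at y = +-34 mm. Pinch it between the posts, fingers closing along the tray's x.
- cradle: Transport cradle fixed on the table. Origin: on the table, z up, x = the way the tray slides in. Plywood base x -170 to +165 mm, 180 mm wide, top 6 mm up. On its -y side a steel stop frame (side bar, catch post up to 80 mm high beyond y = -70, rear cross-bar) carries catch and buffer. Above 25 N between tray and rails, catch or buffer is ramming.
- cradle_start (a point): Point on the base's top level at cradle x = -180 mm, just before the mouth: with the tray's origin here its front lies on the bare base, clear of lead-ins and catch. Lower it here gently, then slide along +x. Its rear half overhangs the base's end: the hand keeps it level.
- cradle_rails (a point): Point midway between the two C-rails where they begin (cradle x = -60 mm; they end at +130), on the base's top. Their inner faces are 134 mm apart (2 mm free each side of the runners); lips 16 mm over the base, 120 mm apart, cover the runners, so the tray cannot be put in from above. Flared lead-ins begin 30 mm before, about 155 mm apart.
- cradle_home (a point): Nominal place of the tray's origin when resting against the dropped catch (cradle x = +40 mm, on the base's top). Nominally the tray meets the buffer 4 mm before this, the catch drops 3 to 4 mm beyond it, the rigid hard stop is 6 mm beyond. The stop frame is clamped by hand: all of these shift together by up to 12 mm either way, unmeasured.
- catch (a joint): Yellow gravity catch on the -y side of the mouth, hinged 66 mm up at cradle x = -117 (nominal), sloped foot and nose pointing into the cradle, nose end face at x = -40. Rad: 0 = hanging on its stop, nose 15 mm below rim height; grows as it rises; about 0.2 riding on the tray's rim; back to 0 once dropped behind the tray. The tray first meets it with its origin near x = -155.
- cradle_buffer (a point): Nominal middle of the sprung black rubber buffer's face at the cradle's far end (x = +116 mm, 31 mm up; shifts with the stop frame by up to 12 mm). It starts at 3 N and adds 0.7 N per mm: about 8 N when the catch drops, 10 N at the rigid end of its 9.5 mm travel. The tray's sliding friction, some N, comes on top.
- glue_bottle: White glue bottle with orange cap, 48 mm wide, 130 mm tall, standing; origin under its centre. Leave alone.
- varnish_jar: Amber glass jar, 60 mm wide, 65 mm tall, standing; origin under its centre. Leave alone.
- brush: Brush lying on the table along its x. Leave alone.
- spring_clamp: Blue spring clamp lying on the table, 100 mm long, 16 mm high. Leave alone.
Mind the look-alikes: they are no part of the job. Of the things that look like the tray, the larger one is meant.

How it is judged:
By the outcome, as a careful person would: the job done as asked, in the order asked, and still so for the second after the job is handed in, with the robot touching nothing.
It also fails if it takes over 72 s, if anything falls off the work surface, if the arm or the gripper's body presses on something with over 40 N, if the wrist force passes 120 N, or if a joint passes its speed limit or range.

## Working session

There is one attempt and no reset: what is moved stays moved. The work goes in short steps, Python scripts to look and compute and a tool call to move; the robot and the scene stay as the last step left them, time stands still between calls to the robot, and variables do not carry over. Pictures are saved under pics/ and viewed, about 8 in all and at most 12, crops included, and the job is handed in when it is done.

Besides the shell and the picture viewer there is one more tool, called by a JSON object that holds its "name" and its "arguments". step_arm: Moves the arm, as the interface text tells. Its arguments: {"type":"object","properties":{"motion":{"type":"array","items":{"type":"array"}}},"required":["motion"]}

```bash
mkdir -p pics; ls
cat > h.py <<'E'
import numpy as np, cv2
from plant import r
def snap(n,f=None):
    s=r.snapshot(n)
    for k in("R","t"): s[k]=np.array(s[k])
    if f: cv2.imwrite(f"pics/{f}.png",cv2.cvtColor(np.array(s["img"]),cv2.COLOR_RGB2BGR))
    return s
def ray(s,u,v,z):
    d=s["R"].T@np.array([(u-s["cx"])/s["fx"],(v-s["cy"])/s["fy"],1]); c=-s["R"].T@s["t"]
    return c+d*(z-c[2])/d[2]
def proj(s,X):
    p=s["R"]@np.array(X)+s["t"]; return np.array([s["fx"]*p[0]/p[2]+s["cx"],s["fy"]*p[1]/p[2]+s["cy"]])
E
python3 - <<'E'
from h import *
for n in("top","scene"):
    s=snap(n,n+"0"); print(n,s["fx"],(-s["R"].T@s["t"]).round(3),s["R"].round(2).tolist())
print(r.sense())
E
```

```text
pics
top 482.8218010192787 [ 0.421 -0.075  1.486] [[0.02, -1.0, 0.0], [-0.99, -0.02, -0.14], [0.14, -0.0, -0.99]]
scene 427.5742338259466 [ 1.432 -0.578  0.858] [[0.55, 0.83, -0.02], [0.51, -0.36, -0.78], [-0.66, 0.42, -0.62]]
{'t': 0.1, 'q': array([-1.27002448e+00,  1.50934342e-01,  1.43792532e+00, -7.69492062e-06,
        1.55378849e+00, -1.34000621e-01]), 'joint_vel': array([-0.00013498, -0.00214584, -0.00263911,  0.0005101 ,  0.00032346,
        0.00164934]), 'effort': array([ 4.08554854e-05, -7.14392567e+01, -5.71796036e+01, -1.08035638e-04,
        7.29006861e-03,  3.38531618e-05]), 'tool_pos': array([ 0.24211561, -0.52133344,  0.24775749]), 'tcp_rot': array([-3.37858082e-04,  8.42972055e-01, -5.37957094e-01, -4.05441924e-04]), 'force': array([0.09941195, 0.49568752, 0.06006117]), 'ft_torque': array([ 1.94743414e-02, -3.08048016e-02,  7.78516685e-06]), 'grip_width': 0.0853176545383185}
```

View pics/top0.png

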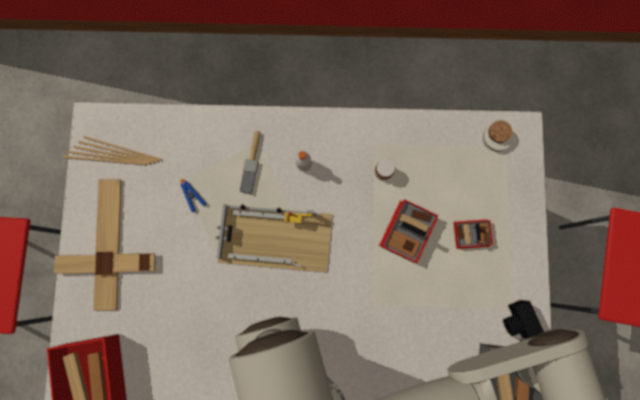

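View pics/scene0.png

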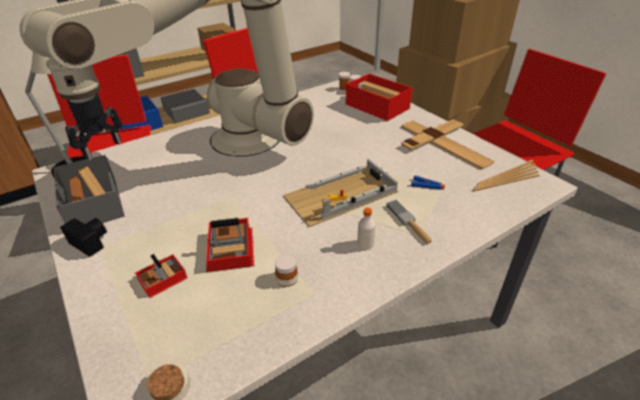

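Top view: the red open trays are the larger one at (410,232) with black bridge handle, a smaller look-alike at (473,234), and a red box without a handle at (85,370). The larger tray with the handle fits. The cradle's mouth is at (330,240) and it runs left; the catch is yellow at (293,217), buffer at (230,233). Next I'll confirm in a crop and measure.

```bash
cat > m.py <<'E'
from h import *
s=snap("top"); im=np.array(s["img"]); hsv=cv2.cvtColor(im,cv2.COLOR_RGB2HSV)
m=(((hsv[...,0]<8)|(hsv[...,0]>172))&(hsv[...,1]>150)&(hsv[...,2]>70)).astype(np.uint8)
m[:180]=0;m[280:]=0;m[:,:370]=0;m[:,510:]=0
for c in cv2.findContours(m,0,2)[0]:
    if cv2.contourArea(c)<100: continue
    w=np.array([ray(s,*p[0],0.045)[:2] for p in c],np.float32)
    R=cv2.minAreaRect(w); print("rim",R, cv2.boundingRect(c))
    b=cv2.boxPoints(R);print(b.round(3).tolist())
# cradle base wood
m=((hsv[...,0]>10)&(hsv[...,0]<28)&(hsv[...,1]>70)).astype(np.uint8); m[:195]=0;m[280:]=0;m[:,:210]=0;m[:,345:]=0
m=cv2.morphologyEx(m,cv2.MORPH_CLOSE,np.ones((9,9)))
c=max(cv2.findContours(m,0,2)[0],key=cv2.contourArea)
w=np.array([ray(s,*p[0],0.006)[:2] for p in c],np.float32)
R=cv2.minAreaRect(w);print("base",R);print(cv2.boxPoints(R).round(3).tolist())
bgr=im[...,::-1]
a=cv2.resize(bgr[195:280,205:345],None,fx=5,fy=5,interpolation=2)
b=cv2.resize(bgr[190:275,370:500],None,fx=3,fy=3,interpolation=2)
cv2.imwrite("pics/c1.png",a);cv2.imwrite("pics/c2.png",b)
E
python3 m.py
python3 - <<'E'
import cv2,numpy as np
a=cv2.imread("pics/c1.png");b=cv2.imread("pics/c2.png");a=cv2.resize(a,(560,340))
o=np.zeros((600,560,3),np.uint8);o[:340]=a;o[340:340+255,:390]=b;cv2.imwrite("pics/c3.png",o)
E
```

```text
rim ((0.5542522668838501, -0.3151390254497528), (0.12241967767477036, 0.15564879775047302), 65.32441711425781) (380, 201, 57, 62)
[[0.4580000042915344, -0.33799999952316284], [0.5989999771118164, -0.40299999713897705], [0.6510000228881836, -0.2919999957084656], [0.5090000033378601, -0.22699999809265137]]
base ((0.5261783599853516, 0.08748290687799454), (0.3333848714828491, 0.1783207505941391), 86.04934692382812)
[[0.4259999990463257, -0.0729999989271164], [0.6039999723434448, -0.08500000089406967], [0.6269999742507935, 0.24799999594688416], [0.4490000009536743, 0.25999999046325684]]
```

View pics/c3.png

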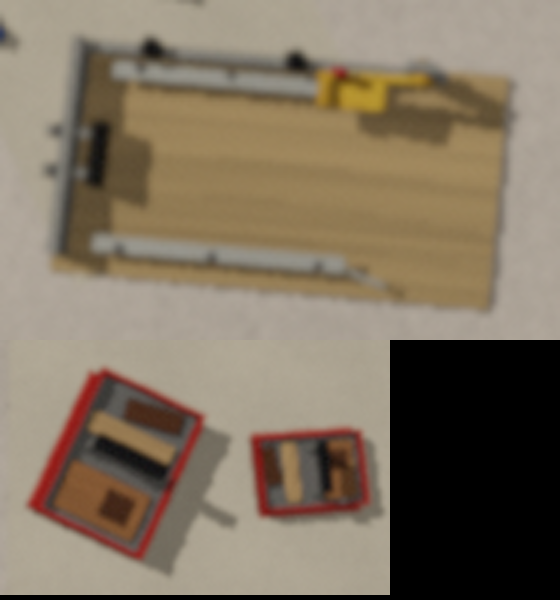

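The crop confirms the larger red tray (left, pixel ~(410,232)), with a 156×122 mm rim at pose (0.554,-0.315), long axis at -24.7°. The cradle base measures 333×178, with its x axis at 86°, and matches the given size. Next I'll move above the tray for a close wrist look.

```bash
cat > go.py <<'E'
import sys
from h import *
from scipy.spatial.transform import Rotation as Ro
def plan(pos,yaw):
    s=r.sense(); q=s["tcp_rot"]; A=Ro.from_quat([q[1],q[2],q[3],q[0]])
    y=np.deg2rad(yaw); B=Ro.from_matrix(np.array([[np.cos(y),np.sin(y),0],[np.sin(y),-np.cos(y),0],[0,0,-1]]))
    print("now",s["tool_pos"].round(4),"F",np.round(s["force"],1),"w",round(s["grip_width"],4))
    print("shift cm",(A.inv().apply(np.array(pos)-s["tool_pos"])*100).round(2),"turn",(A.inv()*B).as_rotvec(degrees=True).round(2))
if __name__=="__main__": a=list(map(float,sys.argv[1:])); plan(a[:3],a[3])
E
python3 go.py .52 -.30 .28 -24.7
```

```text
now [ 0.2421 -0.5214  0.2479] F [-0.  -0.  -0.2] w 0.0856
shift cm [ -8.37 -34.53  -3.2 ] turn [-2.000e-02  5.000e-02 -4.039e+01]
```

{"name": "step_arm", "arguments": {"motion": [[[-8.4,-34.5,-3.2],[0,0,-40.4],8.5],[[-8.4,-34.5,-3.2],[0,0,-40.4],8.5],[[-8.4,-34.5,-3.2],[0,0,-40.4],8.5],[[-8.4,-34.5,-3.2],[0,0,-40.4],8.5],[[-8.4,-34.5,-3.2],[0,0,-40.4],8.5],[[-8.4,-34.5,-3.2],[0,0,-40.4],8.5],[[-8.4,-34.5,-3.2],[0,0,-40.4],8.5],[[-8.4,-34.5,-3.2],[0,0,-40.4],8.5],[[-8.4,-34.5,-3.2],[0,0,-40.4],8.5],[[-8.4,-34.5,-3.2],[0,0,-40.4],8.5]]}}

```text
t: 0.98
tool_pos: [0.5227, -0.2968, 0.2802]
tcp_rot: [-0.001, 0.977, -0.212, 0.0]
force: [0.5, -0.8, -1.0]
grip_width: 0.0847
```

```bash
python3 - <<'E'
from h import *
s=snap("wrist","w1"); print(r.sense()["tool_pos"],(-s["R"].T@s["t"]).round(3),s["fx"])
E
python3 go.py .554 -.315 .25 -24.7
```

```text
[ 0.52116576 -0.29826218  0.27994582] [ 0.554 -0.231  0.406] 352.50918693206086
now [ 0.5212 -0.2983  0.2799] F [-0.8 -0.9 -0. ] w 0.0851
shift cm [3.68 0.16 2.99] turn [-0.02  0.03  0.2 ]
```

View pics/w1.png

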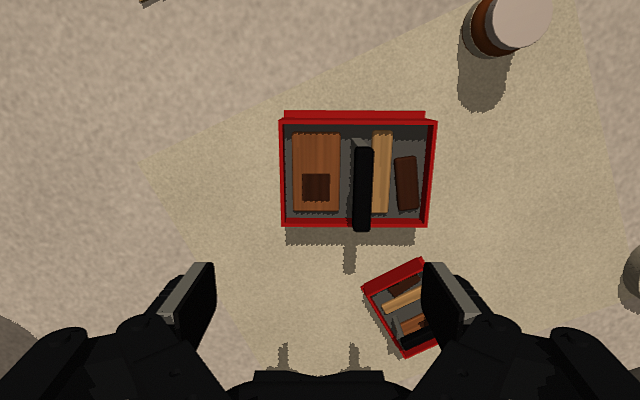

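Wrist view: tray rim corners at about (280,121),(437,121),(428,227),(280,226). The black bar runs from (363,146) to (362,231). The amber jar is top right and the small look-alike is at (405,305). Nothing marks either end, so I'll use the shorter turn. Next I measure the bar and rim.

```bash
cat > t.py <<'E'
from h import *
s=snap("wrist"); im=np.array(s["img"]); hsv=cv2.cvtColor(im,cv2.COLOR_RGB2HSV)
m=(((hsv[...,0]<8)|(hsv[...,0]>172))&(hsv[...,1]>150)&(hsv[...,2]>60)).astype(np.uint8)
m[245:]=0;m[:90]=0;m[:,:250]=0;m[:,450:]=0
cs=cv2.findContours(m,cv2.RETR_CCOMP,cv2.CHAIN_APPROX_NONE)[0]
c=max(cs,key=cv2.contourArea)
q=cv2.approxPolyDP(c,6,True)[:,0]; print(q.tolist())
w=np.array([ray(s,*p,0.045) for p in q]); print(w.round(4).tolist())
m=(hsv[...,2]<45).astype(np.uint8); m[:140]=0;m[235:]=0;m[:,:352]=0;m[:,376:]=0
c=max(cv2.findContours(m,0,1)[0],key=cv2.contourArea)
ww=np.array([ray(s,*p[0],0.110)[:2] for p in c],np.float32)
print("bar",cv2.boundingRect(c),cv2.minAreaRect(ww))
# wrist pixel rows
for v in(150,180,210,225): 
    u=np.where(m[v])[0]; print(v,u.min(),u.max(),[ray(s,x,v,.11)[:2].round(4).tolist() for x in(u.min()-.5,u.max()+.5)])
E
python3 t.py
```

```text
[[285, 108], [282, 224], [352, 224], [351, 216], [285, 217], [283, 121], [434, 122], [425, 221], [372, 216], [371, 223], [428, 224], [438, 118], [426, 109]]
[[0.5167, -0.2293, 0.045], [0.4602, -0.3379, 0.045], [0.5296, -0.3694, 0.045], [0.5322, -0.3605, 0.045], [0.4667, -0.332, 0.045], [0.5094, -0.2398, 0.045], [0.6465, -0.3031, 0.045], [0.6032, -0.3989, 0.045], [0.5529, -0.3698, 0.045], [0.5489, -0.3769, 0.045], [0.605, -0.4036, 0.045], [0.6514, -0.301, 0.045], [0.6434, -0.2879, 0.045]]
bar (352, 140, 24, 90) ((0.5565438866615295, -0.31666332483291626), (0.07966765761375427, 0.020333170890808105), 67.16230010986328)
150 352 374 [[0.559, -0.2835], [0.5766, -0.2915]]
180 352 373 [[0.549, -0.3073], [0.5662, -0.3151]]
210 352 371 [[0.5384, -0.3323], [0.5545, -0.3396]]
225 354 370 [[0.5346, -0.3461], [0.5484, -0.3523]]
```

```bash
python3 go.py .556 -.3175 .099 -24.5
```

```text
now [ 0.5201 -0.2993  0.2799] F [-0.8 -0.9 -0.1] w 0.0848
shift cm [ 4.03  0.16 18.08] turn [-0.    0.04 -0.08]
```

{"name": "step_arm", "arguments": {"motion": [[[4.0,0.1,4],[0,0,0],7],[[4.0,0.1,8],[0,0,0],7],[[4.0,0.1,12],[0,0,0],7],[[4.0,0.1,14],[0,0,0],7],[[4.0,0.1,16],[0,0,0],7],[[4.0,0.1,17],[0,0,0],7],[[4.0,0.1,17.6],[0,0,0],7],[[4.0,0.1,18.1],[0,0,0],7],[[4.0,0.1,18.1],[0,0,0],7],[[4.0,0.1,18.1],[0,0,0],7]]}}

```text
t: 1.92
tool_pos: [0.5559, -0.318, 0.1005]
tcp_rot: [0.0, 0.977, -0.214, 0.001]
force: [-0.5, 0.5, 0.2]
grip_width: 0.0699
```

```bash
python3 -c "
from h import *
snap('wrist','w2');s=r.sense();print(s['t'],s['tool_pos'],s['force'],s['grip_width'])"
```

```text
1.9667 [ 0.55594189 -0.31796407  0.10059679] [-0.33948049 -0.03187542 -0.25286713] 0.0699854935903659
```

View pics/w2.png

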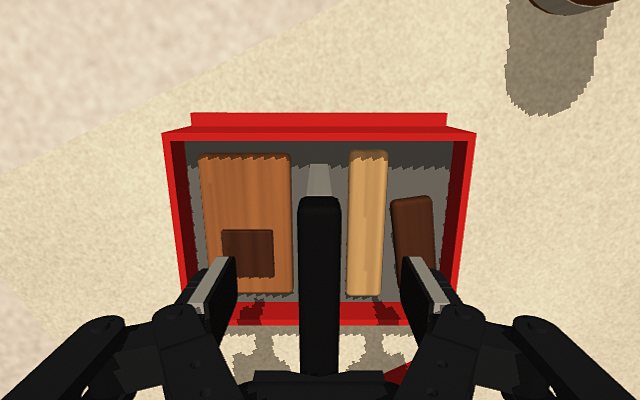

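The jaws straddle the black bar at (319,290), centred and parallel to it. Closing.

{"name": "step_arm", "arguments": {"motion": [[[0,0,0.1],[0,0,0],0.8],[[0,0,0.1],[0,0,0],0.8],[[0,0,0.1],[0,0,0],0.8],[[0,0,0.1],[0,0,0],0.8],[[0,0,0.1],[0,0,0],0.8],[[0,0,0.1],[0,0,0],0.8],[[0,0,0.1],[0,0,0],0.8],[[0,0,0.1],[0,0,0],0.8]]}}

```text
t: 2.63
tool_pos: [0.5559, -0.3177, 0.0985]
tcp_rot: [0.0, 0.977, -0.214, 0.0]
force: [3.9, -1.5, 2.1]
grip_width: 0.0153
```

{"name": "step_arm", "arguments": {"motion": [[[0,0,-0.5],[0,0,0],0.8],[[0,0,-1.5],[0,0,0],0.8],[[0,0,-3],[0,0,0],0.8],[[0,0,-5],[0,0,0],0.8],[[0,0,-7],[0,0,0],0.8],[[0,0,-8],[0,0,0],0.8],[[0,0,-8],[0,0,0],0.8],[[0,0,-8],[0,0,0],0.8]]}}

```text
t: 3.3
tool_pos: [0.5555, -0.3175, 0.1781]
tcp_rot: [-0.0, 0.977, -0.214, -0.0]
force: [0.1, -0.1, -6.3]
grip_width: 0.0151
```

Held: about 6.3 N, so 0.64 kg. Next I'll swing over to just above the cradle start.

```bash
python3 go.py .514 -.0896 .205 -93.95; python3 -c "
from h import *
s=snap('top')"
```

```text
now [ 0.5555 -0.3175  0.1781] F [ 0.1 -0.1 -6.3] w 0.0151
shift cm [-13.29 -18.98  -2.69] turn [0.000e+00 1.000e-02 6.926e+01]
```

{"name": "step_arm", "arguments": {"motion": [[[-0.5,-0.7,-1],[0,0,3],0.8],[[-1.5,-2.2,-2.7],[0,0,9],0.8],[[-2.9,-4.1,-2.7],[0,0,15],0.8],[[-4.3,-6.1,-2.7],[0,0,22],0.8],[[-5.8,-8.3,-2.7],[0,0,29],0.8],[[-7.3,-10.4,-2.7],[0,0,36],0.8],[[-8.8,-12.5,-2.7],[0,0,43],0.8],[[-10.3,-14.6,-2.7],[0,0,50],0.8],[[-11.7,-16.7,-2.7],[0,0,57],0.8],[[-12.4,-17.8,-2.7],[0,0,63],0.8]]}}

```text
t: 4.18
tool_pos: [0.5162, -0.1016, 0.204]
tcp_rot: [0.0, 0.719, -0.695, -0.001]
force: [-0.2, 0.2, -4.9]
grip_width: 0.0152
```

```bash
python3 go.py .514 -.0896 .205 -93.95
```

```text
now [ 0.5162 -0.1016  0.204 ] F [-0.2  0.2 -4.9] w 0.0152
shift cm [-1.21  0.18 -0.1 ] turn [0.12 0.08 5.95]
```

{"name": "step_arm", "arguments": {"motion": [[[-0.7,0.1,0],[0,0,3],0.8],[[-1.4,0.25,0],[0,0,6.3],0.8],[[-1.4,0.25,0],[0,0,6.3],0.8],[[-1.4,0.25,0],[0,0,6.3],0.8],[[-1.4,0.25,0],[0,0,6.3],0.8]]}}

```text
t: 4.6
tool_pos: [0.5141, -0.0905, 0.2046]
tcp_rot: [-0.0, -0.683, 0.731, 0.0]
force: [-0.6, -1.0, -5.5]
grip_width: 0.0151
```

```bash
python3 go.py .514 -.0896 .205 -93.95; python3 -c "
from h import *
s=snap('wrist','w3')
for u,v in((0,0),(639,0),(0,399),(639,399),(320,200)): print(u,v,ray(s,u,v,.016)[:2].round(3))"
```

```text
now [ 0.5141 -0.0905  0.2046] F [-0.6 -1.  -5.5] w 0.0151
shift cm [-0.09  0.02 -0.04] turn [0.06 0.01 0.07]
0 0 [0.676 0.152]
639 0 [ 0.643 -0.354]
0 399 [0.284 0.283]
639 399 [ 0.238 -0.433]
320 200 [ 0.494 -0.091]
```

View pics/w3.png

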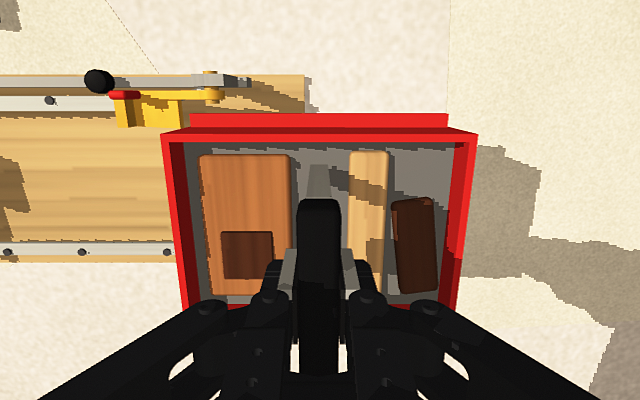

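Wrist view: cradle to the left, with the -y rail at v≈97–111, the +y rail at v≈241–256, catch yellow at (150,105), and the tray rim's far edge at v≈113–133. I'll measure the rail and tray edges in this one view.

```bash
cat > e.py <<'E'
from h import *
s=snap("wrist"); im=np.array(s["img"]); hsv=cv2.cvtColor(im,cv2.COLOR_RGB2HSV).astype(int)
S=hsv[...,1]; z0=r.sense()["tool_pos"][2]-0.099
def line(pts,z):
    w=np.array([ray(s,u,v,z)[:2] for u,v in pts]); d=np.polyfit(w[:,1],w[:,0],1)
    return d, np.degrees(np.arctan2(1,d[0])), np.abs(np.polyval(d,w[:,1])-w[:,0]).max()
A=[];B=[];C=[]
for u in range(10,105,3):
    c=S[:,u]
    k=[v for v in range(100,125) if c[v]<60<=c[v+1]]; 
    if k: A.append((u,k[-1]+.5))
for u in range(10,150,3):
    c=S[:,u]
    k=[v for v in range(225,250) if c[v]>=60>c[v+1]]
    if k: B.append((u,k[0]+.5))
    k=[v for v in range(245,262) if c[v]<60<=c[v+1]]
    if k: C.append((u,k[0]+.5))
z=.022
for n,L in(("lip-y",A),("lip+y",B),("out+y",C)):
    d,a,e=line(L,z); print(n,len(L),L[0],L[-1],"ang",a.round(2),"x@y=.05",np.polyval(d,.05).round(4),"x@y=-.09",np.polyval(d,-.09).round(4),"err",e.round(4))
red=(((hsv[...,0]<8)|(hsv[...,0]>172))&(S>150)&(hsv[...,2]>60))
D=[(u,np.where(red[:,u])[0].min()-.5) for u in range(200,440,5)]
E=[]
for u in range(205,430,5):
    g=im[110:150,u,0].astype(int); k=np.where(np.diff(g)<-25)[0]; 
    E.append((u,110+k[0]+.5) if len(k) else None)
print("E",[x for x in E if x][:8])
for z in(z0+.003,z0+.006): d,a,e=line(D,z); print("runner edge",D[0],D[-1],a.round(2),np.polyval(d,-.09).round(4),e.round(4))
for v in(150,200,250):
    k=np.where(red[v])[0]; print(v,k.min(),k.max(),[ray(s,x,v,z0+.045)[:2].round(4).tolist() for x in(k.min()-.5,k.max()+.5)])
print("tcp",r.sense()["tool_pos"],z0, im[104:140:2,300].tolist())
E
python3 e.py
```

```text
lip-y 32 (10, 110.5) (103, 110.5) ang 86.17 x@y=.05 0.5848 x@y=-.09 0.5755 err 0.0
lip+y 47 (10, 241.5) (148, 241.5) ang 86.21 x@y=.05 0.4642 x@y=-.09 0.4549 err 0.0
out+y 47 (10, 254.5) (148, 254.5) ang 86.21 x@y=.05 0.4506 x@y=-.09 0.4413 err 0.001
E [(205, np.float64(126.5)), (210, np.float64(126.5)), (215, np.float64(126.5)), (220, np.float64(126.5)), (225, np.float64(126.5)), (230, np.float64(126.5)), (235, np.float64(126.5)), (240, np.float64(126.5))]
runner edge (200, np.float64(112.5)) (435, np.float64(112.5)) 86.17 0.5781 0.0
runner edge (200, np.float64(112.5)) (435, np.float64(112.5)) 86.17 0.5782 0.0
150 162 476 [[0.5666, -0.0147], [0.5559, -0.1749]]
200 168 469 [[0.54, -0.0127], [0.5294, -0.1729]]
250 175 463 [[0.511, -0.011], [0.5004, -0.1713]]
tcp [ 0.5142084  -0.09065059  0.20489659] 0.10589659446608143 [[138, 107, 66], [138, 108, 65], [138, 107, 66], [135, 107, 65], [134, 110, 67], [245, 39, 37], [235, 43, 37], [234, 42, 37], [234, 43, 38], [234, 41, 36], [234, 43, 38], [242, 43, 38], [134, 20, 17], [141, 21, 19], [137, 23, 19], [230, 39, 33], [234, 41, 37], [234, 42, 37]]
```

Run:
```python
from h import *
s=snap("wrist"); t=r.sense()["tool_pos"]; z0=t[2]-.099
a=np.radians(86.19);d=np.array([np.cos(a),np.sin(a)]);n=np.array([-d[1],d[0]])
mid=np.array([.5152,-.09])
f=lambda p:(round(float((p[:2]-mid)@d)*1000,1),round(float((p[:2]-mid)@n)*1000,1))
print("tcp",f(t)); print("rim far (expect c-57)",f(ray(s,320,133.5,z0+.045)))
print("runner (c-65)",f(ray(s,320,112.5,z0+.003)))
print("rim near row304",f(ray(s,190,304.5,z0+.045)))
im=np.array(s["img"]);hsv=cv2.cvtColor(im,cv2.COLOR_RGB2HSV).astype(int)
print("sat row 88,100",hsv[88,290:320,1].tolist(),hsv[100,296:326,1].tolist())
print("base end (cradle x -170)",f(ray(s,304,100,.006)))
print("rail start +y? ",f(ray(s,165,248,.022)))
y=(hsv[...,0]>18)&(hsv[...,0]<32)&(hsv[...,1]>200)&(hsv[...,2]>150)
y[140:]=0;y[:60]=0;v,u=np.where(y);print("yellow",u.min(),u.max(),v.min(),v.max());
k=u.min(); print("nose",[ (z,f(ray(s,k-.5,108,z))) for z in(.03,.045)])
```

```text
tcp (-0.7, 0.9)
rim far (expect c-57) (-2.4, -54.6)
runner (c-65) (-2.5, -62.8)
rim near row304 (73.6, 44.1)
sat row 88,100 [123, 124, 124, 124, 124, 126, 125, 125, 125, 124, 125, 126, 128, 128, 79, 44, 53, 55, 54, 25, 29, 29, 28, 29, 29, 29, 31, 30, 27, 26] [134, 133, 125, 126, 126, 126, 125, 128, 99, 45, 52, 53, 55, 56, 26, 28, 30, 28, 29, 30, 28, 28, 28, 29, 29, 31, 31, 32, 31, 30]
base end (cradle x -170) (11.3, -68.5)
rail start +y?  (145.0, 66.8)
yellow 114 218 72 128
nose [(0.03, (167.7, -62.7)), (0.045, (159.2, -63.2))]
```

Tray is parallel to the rails (within ~0.1°) and about 2.3 mm off toward +y. I'll correct that while lowering to just above the base.

{"name": "step_arm", "arguments": {"motion": [[[-0.2,-0.23,1.5],[0,0,0],0.8],[[-0.2,-0.23,4],[0,0,0],0.8],[[-0.2,-0.23,6.5],[0,0,0],0.8],[[-0.2,-0.23,8],[0,0,0],0.8],[[-0.2,-0.23,9],[0,0,0],0.8],[[-0.2,-0.23,9.6],[0,0,0],0.8],[[-0.2,-0.23,9.6],[0,0,0],0.8],[[-0.2,-0.23,9.6],[0,0,0],0.8]]}}

```text
t: 5.42
tool_pos: [0.517, -0.0885, 0.11]
tcp_rot: [0.0, -0.682, 0.731, -0.0]
force: [0.9, -0.5, -4.7]
grip_width: 0.0151
```

```bash
python3 -c "
from h import *
s=snap('wrist','w4');print(r.sense()['tool_pos'],r.sense()['force'])"
```

```text
[ 0.517162   -0.08856011  0.11028963] [ 0.20437598  1.12925116 -3.85927194]
```

View pics/w4.png

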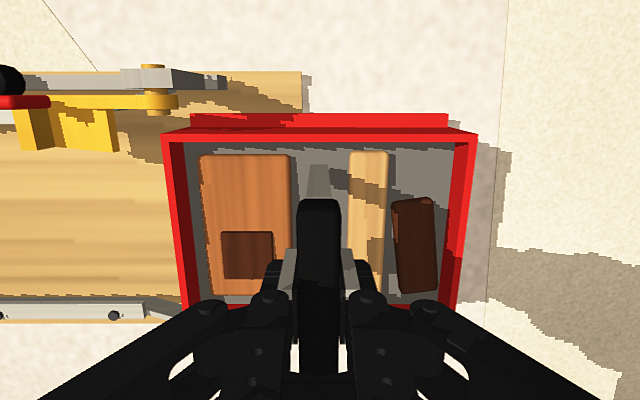

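Run:
```python
from h import *
s=snap("wrist"); t=r.sense()["tool_pos"]; z0=t[2]-.0985
a=np.radians(86.19);d=np.array([np.cos(a),np.sin(a)]);n=np.array([-d[1],d[0]]);mid=np.array([.5152,-.09])
f=lambda p:(round(float((p[:2]-mid)@d)*1000,1),round(float((p[:2]-mid)@n)*1000,1))
im=np.array(s["img"]);S=cv2.cvtColor(im,cv2.COLOR_RGB2HSV).astype(int)[...,1]
for u in(10,40,70,100,130,145): 
    v=[v for v in range(285,310) if S[v,u]>=60>S[v+1,u]]
    w=[v for v in range(305,330) if S[v,u]<60<=S[v+1,u]]
    print(u,v,w,[f(ray(s,u,x+.5,.022)) for x in v[:1]])
H=cv2.cvtColor(im,cv2.COLOR_RGB2HSV).astype(int)[...,0]
for u in(195,320,440): 
    v=[v for v in range(105,120) if im[v,u,0]>150 and im[v,u,1]<70][0]
    print("runner",v,[f(ray(s,u,v-.5,z0+h)) for h in(0,.006)])
print("rim",f(ray(s,320,133.5,z0+.045)),"front",f(ray(s,165.5,180,z0+.045)),"rear",f(ray(s,471.5,180,z0+.045)),"tcp",f(t),z0)
```

```text
10 [296] [318] [(214.2, 57.1)]
40 [296] [318] [(193.4, 57.1)]
70 [296] [318] [(172.6, 57.1)]
100 [296] [318] [(151.8, 57.1)]
130 [296] [318] [(131.1, 57.1)]
145 [296] [316] [(120.7, 57.1)]
runner 113 [(76.9, -65.8), (74.8, -66.1)]
runner 113 [(-0.3, -65.7), (-0.3, -66.0)]
runner 113 [(-74.4, -65.6), (-72.4, -65.8)]
rim (-0.2, -57.6) front (80.4, -33.7) rear (-79.1, -33.5) tcp (1.6, -1.9) 0.011890562466469301
```

Run:
```python
from h import *
a=np.radians(86.19);d=np.array([np.cos(a),np.sin(a)]);n=np.array([-d[1],d[0]]);mid=np.array([.5152,-.09])
f=lambda p:(round(float((p[:2]-mid)@d)*1000,1),round(float((p[:2]-mid)@n)*1000,1))
s=snap("wrist"); im=np.array(s["img"]).astype(int); S=cv2.cvtColor(im.astype(np.uint8),cv2.COLOR_RGB2HSV).astype(int)[...,1]
for u in (265,280,295): 
    v=[v for v in range(60,85) if S[v,u]<80<=S[v+1,u]]; print("far",u,v,[f(ray(s,u,x+.5,.006)) for x in v[:1]])
for u in (10,30,50,80,110):
    v=[v for v in range(316,335) if S[v,u]>=60>S[v+1,u]]; print("near",u,v,[f(ray(s,u,x+.5,.006)) for x in v[:1]])
print(S[285:330,60].tolist()); print(im[285:330,60,0].tolist())
v=[v for v in range(60,85) if S[v,280]<80<=S[v+1,280]]
print("R tilt",s["R"].round(3).tolist(),f(-s["R"].T@s["t"]))
```

```text
far 265 [71] [(33.4, -89.9)]
far 280 [71] [(24.2, -89.9)]
far 295 [71] [(15.0, -89.9)]
near 10 [323] [(236.2, 90.4)]
near 30 [323] [(220.9, 90.4)]
near 50 [323] [(205.6, 90.4)]
near 80 [323] [(182.7, 90.5)]
near 110 [323] [(159.8, 90.5)]
[127, 125, 126, 124, 125, 123, 124, 125, 125, 125, 128, 139, 52, 29, 41, 37, 37, 37, 38, 33, 35, 36, 30, 33, 34, 32, 34, 33, 34, 32, 33, 33, 30, 29, 115, 130, 128, 126, 85, 10, 18, 20, 20, 23, 26]
[225, 227, 227, 227, 227, 228, 228, 229, 229, 233, 239, 128, 103, 96, 94, 96, 132, 125, 129, 209, 221, 215, 219, 221, 220, 218, 218, 217, 220, 221, 224, 224, 223, 214, 228, 230, 229, 228, 237, 252, 250, 249, 250, 247, 245]
R tilt [[-0.068, -0.998, -0.001], [-0.955, 0.065, 0.289], [-0.289, 0.021, -0.957]] (0.5, -76.2)
```

The base edges (-89.9/+90.4, width 180.3 ✓) give a midline of about +0.3…+1; the tray is at -0.8. I'll shift it +1.2 mm and set down gently.

{"name": "step_arm", "arguments": {"motion": [[[0,0.12,0.2],[0,0,0],0.8],[[0,0.12,0.35],[0,0,0],0.8],[[0,0.12,0.45],[0,0,0],0.8],[[0,0.12,0.5],[0,0,0],0.8],[[0,0.12,0.5],[0,0,0],0.8],[[0,0.12,0.5],[0,0,0],0.8]]}}

```text
t: 6.07
tool_pos: [0.5155, -0.0884, 0.1045]
tcp_rot: [-0.0, -0.682, 0.731, -0.0]
force: [-2.8, -0.9, 0.6]
grip_width: 0.0153
```

```bash
python3 go.py .514 -.0896 .1045 -93.81
```

```text
now [ 0.5155 -0.0884  0.1045] F [-2.8 -0.9  0.6] w 0.0153
shift cm [0.13 0.14 0.  ] turn [-0.   -0.01 -0.18]
```

Contact: the weight is now on the base. Sliding slowly in with force checks.

{"name": "step_arm", "arguments": {"motion": [[[-0.3,0,-0.03],[0,0,0],0.8],[[-0.6,0,-0.03],[0,0,0],0.8],[[-0.9,0,-0.03],[0,0,0],0.8],[[-1.2,0,-0.03],[0,0,0],0.8],[[-1.5,0,-0.03],[0,0,0],0.8],[[-1.8,0,-0.03],[0,0,0],0.8],[[-2.1,0.01,-0.03],[0,0,0],0.8],[[-2.4,0.01,-0.03],[0,0,0],0.8]]}}

```text
t: 6.73
tool_pos: [0.517, -0.0639, 0.1046]
tcp_rot: [0.0, -0.682, 0.731, 0.0]
force: [0.7, -1.9, -3.1]
grip_width: 0.0149
```

{"name": "step_arm", "arguments": {"motion": [[[-0.3,0,0],[0,0,0],0.8],[[-0.6,0,0],[0,0,0],0.8],[[-0.9,0,0],[0,0,0],0.8],[[-1.2,0,0],[0,0,0],0.8],[[-1.5,0,0],[0,0,0],0.8]]}}

```text
t: 7.15
tool_pos: [0.5182, -0.0493, 0.1048]
tcp_rot: [-0.0, -0.682, 0.731, -0.0]
force: [-0.8, -4.9, -1.4]
grip_width: 0.0151
```

{"name": "step_arm", "arguments": {"motion": [[[-0.2,0,0],[0,0,0],0.8],[[-0.4,0,0],[0,0,0],0.8],[[-0.6,0,0],[0,0,0],0.8],[[-0.8,0,0],[0,0,0],0.8],[[-1.0,0,0],[0,0,0],0.8]]}}

```text
t: 7.57
tool_pos: [0.5189, -0.0394, 0.1048]
tcp_rot: [-0.0, -0.682, 0.731, -0.0]
force: [-0.4, -5.8, 0.2]
grip_width: 0.0149
```

```bash
python3 -c "
from h import *
s=snap('wrist','w5');q=r.sense();print(q['force'],q['ft_torque'],q['tool_pos'])"
```

```text
[ 1.63356393 -3.41482676 -0.18914374] [-0.70193387 -0.08583078 -0.12609182] [ 0.51886598 -0.03906251  0.10469332]
```

View pics/w5.png

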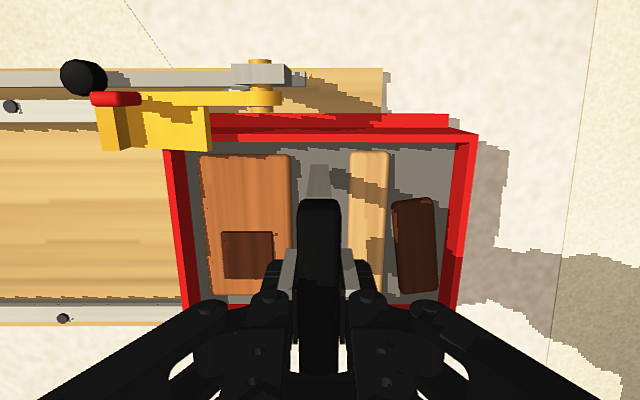

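The catch nose (100–210, 105–150) lies over the tray's front rim and the runners are at the rail mouth; lateral force is small. Continuing.

{"name": "step_arm", "arguments": {"motion": [[[-0.2,0,0],[0,0,0],0.8],[[-0.4,0,0],[0,0,0],0.8],[[-0.6,0,0],[0,0,0],0.8],[[-0.8,0,0],[0,0,0],0.8],[[-1.0,0,0],[0,0,0],0.8],[[-1.2,0,0],[0,0,0],0.8],[[-1.4,0,0],[0,0,0],0.8]]}}

```text
t: 8.2
tool_pos: [0.5198, -0.0254, 0.1047]
tcp_rot: [0.0, -0.682, 0.731, -0.0]
force: [-0.7, -5.1, 0.3]
grip_width: 0.0149
```

{"name": "step_arm", "arguments": {"motion": [[[-0.2,0,0],[0,0,0],0.8],[[-0.5,0,0],[0,0,0],0.8],[[-0.8,0,0],[0,0,0],0.8],[[-1.1,0,0],[0,0,0],0.8],[[-1.4,0,0],[0,0,0],0.8],[[-1.7,0.01,0],[0,0,0],0.8],[[-2.0,0.01,0],[0,0,0],0.8]]}}

```text
t: 8.78
tool_pos: [0.5211, -0.0052, 0.1047]
tcp_rot: [0.0, -0.682, 0.731, 0.0]
force: [-0.5, -6.5, 1.8]
grip_width: 0.0149
```

{"name": "step_arm", "arguments": {"motion": [[[-0.4,0,-0.02],[0,0,0],0.8],[[-0.8,0,-0.02],[0,0,0],0.8],[[-1.2,0,-0.02],[0,0,0],0.8],[[-1.6,0.01,-0.02],[0,0,0],0.8],[[-2.0,0.01,-0.02],[0,0,0],0.8],[[-2.4,0.01,-0.02],[0,0,0],0.8],[[-2.8,0.01,-0.02],[0,0,0],0.8],[[-3.2,0.01,-0.02],[0,0,0],0.8],[[-3.6,0.01,-0.02],[0,0,0],0.8],[[-4.0,0.01,-0.02],[0,0,0],0.8]]}}

```text
t: 9.62
tool_pos: [0.5237, 0.035, 0.1047]
tcp_rot: [0.0, -0.682, 0.731, 0.0]
force: [-0.4, -1.4, -5.7]
grip_width: 0.0148
```

{"name": "step_arm", "arguments": {"motion": [[[-0.4,0,0],[0,0,0],0.8],[[-0.8,0,0],[0,0,0],0.8],[[-1.2,0,0],[0,0,0],0.8],[[-1.6,0.01,0],[0,0,0],0.8],[[-2.0,0.01,0],[0,0,0],0.8],[[-2.4,0.01,0],[0,0,0],0.8],[[-2.8,0.01,0],[0,0,0],0.8],[[-3.2,0.01,0],[0,0,0],0.8],[[-3.6,0.01,0],[0,0,0],0.8],[[-4.0,0.01,0],[0,0,0],0.8]]}}

```text
t: 10.45
tool_pos: [0.5264, 0.0748, 0.1048]
tcp_rot: [0.0, -0.682, 0.731, 0.0]
force: [0.5, -0.6, -6.3]
grip_width: 0.0153
```

{"name": "step_arm", "arguments": {"motion": [[[-0.3,0,0.01],[0,0,0],0.8],[[-0.6,0,0.01],[0,0,0],0.8],[[-0.9,0,0.01],[0,0,0],0.8],[[-1.2,0,0.01],[0,0,0],0.8],[[-1.5,0,0.01],[0,0,0],0.8],[[-1.8,0.01,0.01],[0,0,0],0.8],[[-2.1,0.01,0.01],[0,0,0],0.8],[[-2.4,0.01,0.01],[0,0,0],0.8],[[-2.7,0.01,0.01],[0,0,0],0.8],[[-3.0,0.01,0.01],[0,0,0],0.8]]}}

```text
t: 11.28
tool_pos: [0.5284, 0.1046, 0.1047]
tcp_rot: [0.0, -0.682, 0.731, 0.0]
force: [-0.4, -1.0, -6.4]
grip_width: 0.0149
```

```bash
python3 -c "
from h import *
s=snap('wrist','w6');q=r.sense();print(q['force'],q['ft_torque'],q['tool_pos'])"
```

```text
[ 0.5346705   0.31255619 -5.40111742] [0.07736049 0.0472001  0.04889447] [0.5284407  0.10503347 0.10472736]
```

View pics/w6.png

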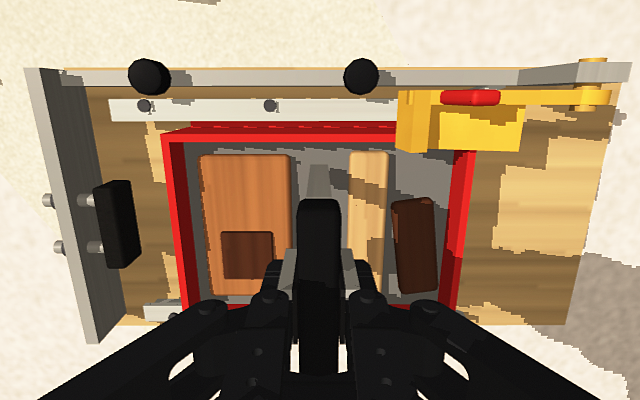

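Tray is well between the rails, the catch nose (397,120) rides on the rim, and the buffer's face is at u≈135 with the tray front at u≈170. Estimating the remaining travel.

Run:
```python
from h import *
s=snap("wrist")
a=np.radians(86.19);d=np.array([np.cos(a),np.sin(a)])
g=lambda u,v,z: round(float(ray(s,u,v,z)[:2]@d)*1000,1)
print("rear",g(476,140,.051),"nose",[g(396,145,z) for z in(.051,.058,.065)],"front",g(165,160,.051),"buffer",[g(u,220,z) for u,z in((135,.031),(141,.031),(135,.045))])
```

```text
rear 59.5 nose [99.7, 101.2, 102.7] front 217.9 buffer [249.4, 245.8, 241.7]
```

{"name": "step_arm", "arguments": {"motion": [[[-0.3,0,0],[0,0,0],0.8],[[-0.6,0,0],[0,0,0],0.8],[[-0.9,0,0],[0,0,0],0.8],[[-1.2,0,0],[0,0,0],0.8],[[-1.5,0,0],[0,0,0],0.8],[[-1.7,0,0],[0,0,0],0.8],[[-1.9,0,0],[0,0,0],0.8],[[-2.0,0,0],[0,0,0],0.8]]}}

```text
t: 12.05
tool_pos: [0.5298, 0.1246, 0.1047]
tcp_rot: [0.0, -0.682, 0.731, 0.0]
force: [-0.1, -0.2, -5.9]
grip_width: 0.0148
```

{"name": "step_arm", "arguments": {"motion": [[[-0.1,0,0],[0,0,0],0.8],[[-0.2,0,0],[0,0,0],0.8],[[-0.3,0,0],[0,0,0],0.8],[[-0.4,0,0],[0,0,0],0.8],[[-0.5,0,0],[0,0,0],0.8],[[-0.6,0,0],[0,0,0],0.8]]}}

```text
t: 12.55
tool_pos: [0.5302, 0.1303, 0.1047]
tcp_rot: [0.0, -0.682, 0.731, 0.0]
force: [-0.1, -1.6, -5.5]
grip_width: 0.0151
```

{"name": "step_arm", "arguments": {"motion": [[[-0.1,0,0],[0,0,0],0.8],[[-0.2,0,0],[0,0,0],0.8],[[-0.3,0,0],[0,0,0],0.8],[[-0.3,0,0],[0,0,0],0.8]]}}

```text
t: 12.88
tool_pos: [0.5304, 0.1334, 0.1047]
tcp_rot: [0.0, -0.682, 0.731, 0.0]
force: [0.2, -0.1, -6.0]
grip_width: 0.0152
```

{"name": "step_arm", "arguments": {"motion": [[[-0.1,0,0],[0,0,0],0.8],[[-0.2,0,0],[0,0,0],0.8],[[-0.3,0,0],[0,0,0],0.8],[[-0.3,0,0],[0,0,0],0.8]]}}

```text
t: 13.22
tool_pos: [0.5306, 0.1364, 0.1047]
tcp_rot: [0.0, -0.682, 0.731, 0.0]
force: [0.4, -0.2, -5.9]
grip_width: 0.0148
```

{"name": "step_arm", "arguments": {"motion": [[[-0.1,0,0],[0,0,0],0.8],[[-0.2,0,0],[0,0,0],0.8],[[-0.2,0,0],[0,0,0],0.8]]}}

```text
t: 13.47
tool_pos: [0.5308, 0.1384, 0.1047]
tcp_rot: [0.0, -0.682, 0.731, 0.0]
force: [-0.3, 0.5, -6.8]
grip_width: 0.0151
```

{"name": "step_arm", "arguments": {"motion": [[[-0.1,0,0],[0,0,0],0.8],[[-0.2,0,0],[0,0,0],0.8],[[-0.2,0,0],[0,0,0],0.8]]}}

```text
t: 13.72
tool_pos: [0.531, 0.1401, 0.1048]
tcp_rot: [-0.0, -0.682, 0.731, -0.0]
force: [-0.4, -3.8, -3.9]
grip_width: 0.015
```

{"name": "step_arm", "arguments": {"motion": [[[-0.1,0,0],[0,0,0],0.8],[[-0.2,0,0],[0,0,0],0.8],[[-0.2,0,0],[0,0,0],0.8]]}}

```text
t: 13.97
tool_pos: [0.5311, 0.1421, 0.1048]
tcp_rot: [-0.0, -0.682, 0.731, -0.0]
force: [-0.5, -3.6, -4.3]
grip_width: 0.015
```

{"name": "step_arm", "arguments": {"motion": [[[-0.1,0,0],[0,0,0],0.8],[[-0.2,0,0],[0,0,0],0.8],[[-0.2,0,0],[0,0,0],0.8]]}}

```text
t: 14.22
tool_pos: [0.5312, 0.1439, 0.1049]
tcp_rot: [-0.0, -0.682, 0.731, -0.0]
force: [-0.8, -6.5, -2.1]
grip_width: 0.015
```

{"name": "step_arm", "arguments": {"motion": [[[-0.1,0,0],[0,0,0],0.8],[[-0.15,0,0],[0,0,0],0.8],[[-0.15,0,0],[0,0,0],0.8]]}}

```text
t: 14.47
tool_pos: [0.5313, 0.1453, 0.1049]
tcp_rot: [-0.0, -0.682, 0.731, -0.0]
force: [-1.5, -8.3, -1.4]
grip_width: 0.015
```

```bash
cat > nose.py <<'E'
from h import *
import sys
s=snap("wrist",sys.argv[1]); im=np.array(s["img"]);h=cv2.cvtColor(im,cv2.COLOR_RGB2HSV).astype(int)
y=(h[...,0]>18)&(h[...,0]<32)&(h[...,1]>200)&(h[...,2]>140);y[160:]=0;y[:70]=0;y[:,:380]=0
n,l,st,c=cv2.connectedComponentsWithStats(y.astype(np.uint8));i=1+st[1:,4].argmax();print(st[i],c[i].round(1))
a=np.radians(86.19);d=np.array([np.cos(a),np.sin(a)])
q=r.sense();print("rear",ray(s,476,140,.051)[:2]@d,"nose",ray(s,st[i][0]-.5,145,.055)[:2]@d,q["force"].round(1),q["tool_pos"].round(4))
E
python3 nose.py w7
```

```text
[534 105  73  15 380] [578.1 110.5]
rear 0.09955218782427787 nose 0.0724688467347274 [-2.  -7.2 -1.4] [0.5313 0.1452 0.1049]
```

{"name": "step_arm", "arguments": {"motion": [[[-0.05,0,0],[0,0,0],0.8],[[-0.1,0,0],[0,0,0],0.8],[[-0.1,0,0],[0,0,0],0.8]]}}

```text
t: 14.77
tool_pos: [0.5314, 0.1462, 0.105]
tcp_rot: [-0.0, -0.682, 0.731, -0.0]
force: [-2.2, -9.9, -1.1]
grip_width: 0.0148
```

{"name": "step_arm", "arguments": {"motion": [[[-0.05,0,0],[0,0,0],0.8],[[-0.1,0,0],[0,0,0],0.8],[[-0.1,0,0],[0,0,0],0.8]]}}

```text
t: 15.02
tool_pos: [0.5315, 0.1472, 0.1051]
tcp_rot: [-0.0, -0.682, 0.731, -0.0]
force: [-1.9, -9.1, -0.2]
grip_width: 0.0151
```

```bash
python3 nose.py w8
python3 - <<'E'
import cv2,numpy as np
a=cv2.imread("pics/w7.png")[60:200,360:640];b=cv2.imread("pics/w8.png")[60:200,360:640]
cv2.imwrite("pics/c4.png",cv2.resize(np.vstack([a,b]),None,fx=2,fy=2))
E
```

```text
[476  91  20  57 654] [485.3 117.8]
rear 0.10138017437375042 nose 0.1030866282406747 [-2.6 -8.5 -0.3] [0.5315 0.1471 0.105 ]
```

View pics/c4.png

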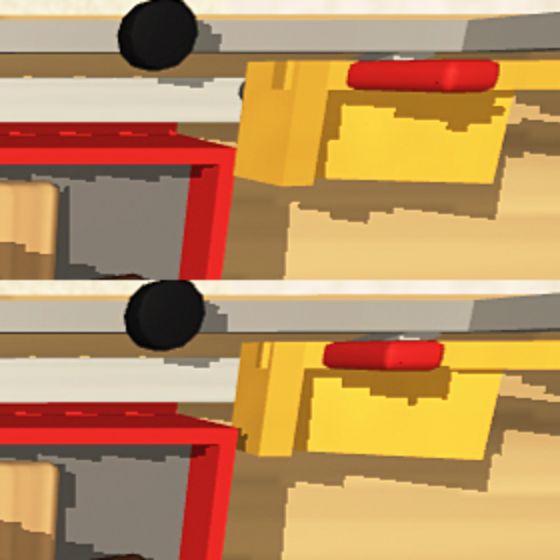

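Between the two crops the catch fell: nose lower, knob moved, end face now at the rear rim (u≈476). I'll ease back so the tray rests against it.

{"name": "step_arm", "arguments": {"motion": [[[0.05,0,0],[0,0,0],0.8],[[0.1,0,0],[0,0,0],0.8],[[0.15,0,0],[0,0,0],0.8],[[0.2,0,0],[0,0,0],0.8],[[0.2,0,0],[0,0,0],0.8]]}}

```text
t: 15.48
tool_pos: [0.5314, 0.1452, 0.1049]
tcp_rot: [-0.0, -0.682, 0.731, -0.0]
force: [-1.2, -7.5, -1.1]
grip_width: 0.0149
```

{"name": "step_arm", "arguments": {"motion": [[[0.05,0,0],[0,0,0],0.8],[[0.1,0,0],[0,0,0],0.8],[[0.15,0,0],[0,0,0],0.8],[[0.15,0,0],[0,0,0],0.8]]}}

```text
t: 15.82
tool_pos: [0.5313, 0.1438, 0.1049]
tcp_rot: [-0.0, -0.682, 0.731, -0.0]
force: [-0.8, -6.3, -2.8]
grip_width: 0.0153
```

{"name": "step_arm", "arguments": {"motion": [[[0.05,0,0],[0,0,0],0.8],[[0.1,0,0],[0,0,0],0.8],[[0.1,0,0],[0,0,0],0.8]]}}

```text
t: 16.07
tool_pos: [0.5312, 0.1429, 0.1049]
tcp_rot: [-0.0, -0.682, 0.731, -0.0]
force: [-0.2, -5.7, -1.5]
grip_width: 0.0149
```

{"name": "step_arm", "arguments": {"motion": [[[0.05,0,0],[0,0,0],0.8],[[0.05,0,0],[0,0,0],0.8]]}}

```text
t: 16.23
tool_pos: [0.5311, 0.1428, 0.1049]
tcp_rot: [0.0, -0.682, 0.731, 0.0]
force: [-0.5, -2.4, -2.5]
grip_width: 0.0155
```

The catch is now taking the load. Releasing, then rising.

{"name": "step_arm", "arguments": {"motion": [[[0,0,0.02],[0,0,0],0.8],[[0,0,0.02],[0,0,0],2],[[0,0,0.02],[0,0,0],3],[[0,0,0.02],[0,0,0],4.5],[[0,0,0.02],[0,0,0],4.5],[[0,0,0.02],[0,0,0],4.5],[[0,0,0.02],[0,0,0],4.5]]}}

```text
t: 16.82
tool_pos: [0.5311, 0.1428, 0.1046]
tcp_rot: [0.0, -0.682, 0.731, 0.0]
force: [-0.0, -1.0, 0.1]
grip_width: 0.0447
```

{"name": "step_arm", "arguments": {"motion": [[[0,0,-1],[0,0,0],4.5],[[0,0,-2.5],[0,0,0],4.5],[[0,0,-4.5],[0,0,0],4.5],[[0,0,-7],[0,0,0],4.5],[[0,0,-10],[0,0,0],4.5],[[0,0,-13],[0,0,0],4.5],[[0,0,-15],[0,0,0],4.5],[[0,0,-15],[0,0,0],4.5],[[0,0,-15],[0,0,0],4.5]]}}

```text
t: 17.57
tool_pos: [0.5313, 0.1428, 0.2561]
tcp_rot: [0.001, -0.682, 0.731, -0.001]
force: [-0.8, -0.4, -0.3]
grip_width: 0.0452
```

Run:
```python
from h import *
q=r.sense();print(q["t"],q["force"].round(1),q["tool_pos"].round(4),q["grip_width"])
w=snap("wrist","w9");s=snap("scene","s9");snap("top","t9")
a=cv2.imread("pics/w9.png");b=cv2.imread("pics/s9.png")[130:260,250:450]
b=cv2.resize(b,(369,240),interpolation=2);t=cv2.resize(cv2.imread("pics/t9.png")[130:290,180:520],None,fx=1.1,fy=1.1)
o=np.zeros((600,800,3),np.uint8);o[:350,:560]=cv2.resize(a,(560,350));o[355:595,:369]=b;o[355:355+t.shape[0],375:375+t.shape[1]]=t
cv2.imwrite("pics/c5.png",o)
```

```text
17.5667 [-0.8 -0.4 -0.3] [0.5313 0.1428 0.2561] 0.04524876068955397
```

View pics/c5.png

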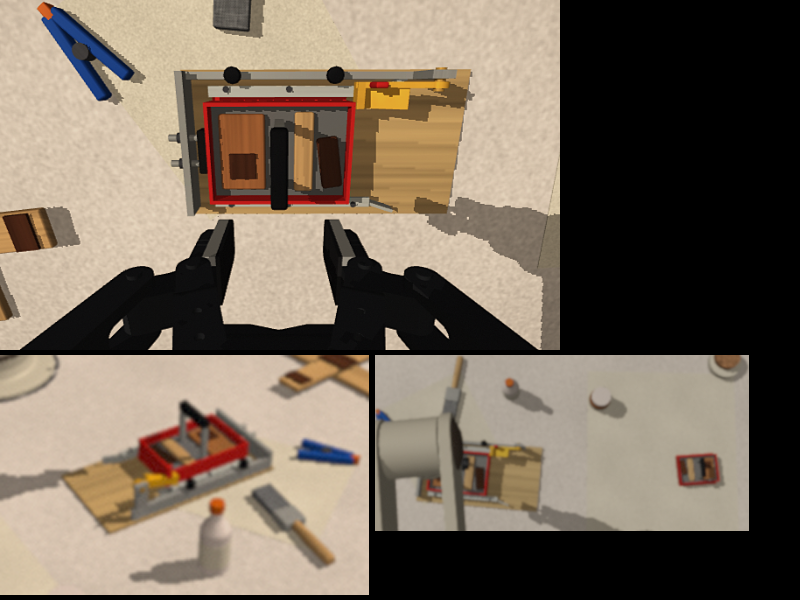

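The tray sits in the rails between the buffer (203,150) and the dropped catch (358,95). The gripper is clear, and the bottle, jar, brush, clamp and look-alike are where they were. Handing in.

```bash
python3 -c "
from plant import r
print(r.job_done())"
```

```text
the job is handed in; nothing more can be done
None
```

I slid the larger red tray along the cradle rails until the catch dropped behind it, let go, and handed the job in at about 17.6 s. I gripped it by its bridge handle and kept it level throughout. No verdict was reported.

- **Forces:** The push at the buffer peaked at about 10 N in the readings I took between short moves, against the 25 N ramming limit. While I eased back, the push on the hand fell from 5.7 N to 2.4 N, which is the catch taking the load.
- **Last pictures:** The tray sits between the buffer and the dropped catch. The gripper is about 15 cm above its release height and touches nothing. The glue bottle, jar, brush, clamp and smaller look-alike tray look unmoved by eye; I did not measure them.
- **Not certain:** Nothing on the tray marks its +x end, so I used the orientation needing the shorter turn. I also did not read the catch angle; that it dropped rests on the pictures and the force change.
- **Disagreement:** Two wrist views differed by about 2–3 mm on the rail midline. I settled it using the base's edges, and sideways forces while sliding stayed under about 3 N.

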